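Walk the vacuum chuck block round to the inspection fence

TASK

The aluminium vacuum chuck block lies askew on the inspection plate. Walk it round by pushing at its corners with the fingertips until its plain long face looks at the fence and the ledge looks away from it, then slide it up until that face is flush against the fence along its whole length. Never lift or tip it, bring no corner against the fence before the face is turned to it, and leave everything else where it is.

Things in the scene. Friction and masses are not known exactly. Their poses are not given: they have to be found in the camera images.
- plate: Dark steel inspection plate fixed on the bench, 270 mm (x) by 440 mm (y) by 12 mm thick. Origin: centre of its underside, on the bench surface; x points towards the edge with the fence, z up. Its position and heading change from start to start.
- fence: Aluminium bar fixed on the plate, 300 mm long (y), 20 mm thick, 22 mm high. Origin: middle of the length of the face that looks over the free part of the plate, at that face's foot on the plate's top (12 mm above the bench); x points into the bar, away from the free part; y along the bar, z up.
- block: Loose aluminium vacuum chuck block, 0.7 to 1 kg, 97 mm (x) by 130 mm (y) by 28 mm high, three steel pads 2 mm proud on top. Origin: centre of its underside, on the plate's top; z up. The plain long face, full height, is at x = +48.5 mm; the ledge side is -x. Slides when pushed with about 3 to 7 N and stays where left. Starts clear of the fence, turned 45 to 100 degrees anticlockwise from facing it.
- datum_left (a point): Left (+y of the block) end of the block's plain long face, 10 mm above the plate; must end against the fence.
- datum_right (a point): Right (-y of the block) end of the block's plain long face, 10 mm above the plate; must end against the fence.
- ledge_mid (a point): Middle of the ledge's outer face (block x = -48.5 mm), 7 mm above the plate. The ledge runs along the whole long side opposite the plain face, 14 mm wide and only 14 mm high, with two dark bolt holes in its top.
- waffle_pack: Bystander: square black chip tray with lid and clip, 51 by 51 by 11 mm, lying on the plate's left end. Origin: centre of its underside.
- tweezers: Bystander: steel tweezers 126 mm long (x), 10 mm high, lying on the plate's right end. Origin: underside, near the middle.
- loupe: Bystander: black eye loupe, 36 mm across, 34 mm high, standing on the plate's right end near the fence. Origin: centre of its underside.
- magazine: Bystander: slotted aluminium leadframe magazine, 200 by 72 by 125 mm high, standing on the bench to the right of the plate. Origin: centre of its underside.
- solvent_bottle: Bystander: white plastic bottle, 60 mm across, 135 mm high, on the bench to the left of the plate. Origin: centre of its underside.
- pin_cup: Bystander: small steel cup, 64 mm across, 45 mm high, on the bench to the left of the plate. Origin: centre of its underside.
- brush: Bystander: black-handled brush, 170 mm long, lying on the bench to the right of the plate.
Things that resemble listed ones, but are neither listed nor needed, are in the scene too. Several things have the shape of the block; the one meant has the colours described above.

How it is judged:
By the outcome, as a careful person would: the job done as asked, in the order asked, and still so for the second after the job is handed in, with the robot touching nothing.
It also fails if it takes over 72 s, if anything falls off the work surface, if the arm or the gripper's body presses on something with over 40 N, if the wrist force passes 120 N, or if a joint passes its speed limit or range.

ROBOT

A 6-joint arm with a two-finger parallel gripper is mounted at the origin on the work surface. World frame = base frame: x ahead of the robot, y to its left, z up, the work surface at z = 0. Lengths are in m, angles in rad, forces in N, time in s.
With the tool pointing down it reaches from about 0.35 to 0.975 m from the base axis. Payload 4.9 kg.
Tool frame: the origin (TCP) lies between the finger pads; the fingertips stand 22 mm ahead of it and the grasp point (between the pads) lies 3 mm ahead of it; z points along the fingers, y is the line along which they close (so a half turn about z gives the same grasp; the last joint's range is limited). The gripper opens to 85 mm and grips with 20 to 120 N. Pads are 22 mm wide; open, the fingers measure 114 mm over their backs; the gripper's body (76 mm by 85 mm) begins 54 mm behind the grasp point. The pads swing forward as they close: fully open they stand 13 mm farther back than shut.
Start: joints at [-1.387, 0.053, 1.613, -0, 1.476, -0.119], TCP at [0.186, -0.597, 0.253] pointing down, gripper open.
Joint ranges: [-3.01, 3.01], [-1.01, 2.22], [0.06, 2.58], [-1.02, 4.17], [0.09, 2.62], [-3.14, 3.14]. Speed limits (rad/s): [2.57, 2.57, 3.14, 3.14, 3.14, 3.14].

INTERFACE

Orientations are given as a unit quaternion [w, x, y, z].
In Python, from plant import state, grab_frame, get_calibration, job_done, recognise, regions_of gives the robot as it stands.
- The arm moves only by the tool apply_moves, never from a script. Its argument "targets" is a list of rows, each an object with "translation": the shift along the tool's x, y, z normalised to -1 to 1, where 1 is 100 mm, a list of three; "twist": the turn about the tool's z normalised to -1 to 1, where 1 is 0.1 rad; "hand": the opening, from 0 (shut) to 1 (fully open). A call has 1 to 8 rows; each row shifts and turns the commanded pose from where the row before left it, along the tool's axes as they then stand; what a row does not reach is not made up. A row lasts 1/10 s, in which the tool goes at most 50 mm and 8.59 degrees, less where a joint would pass 70% of its speed; a pose out of reach is approached as far as the arm can. A call with a number of a shift or a turn outside -1 to 1 is refused whole. A call with a gripper value outside its range is refused whole. The fingers move at their own pace and stop on an object; the grip force is fixed at half the most. Time passes only in rows, so rows that do not move let the fingers close. It gives the time, the measured TCP pose, the force, the opening and the grip force at its end, in the units of the state.
- state(): the state, without advancing time (a new reading comes with each control period).
- grab_frame(name): name is "side" or "top"; returns the picture (384x512x3 uint8, red, green, blue); there is no depth.
- get_calibration(name): a dict with "camera_matrix" (3x3 intrinsics, pixels), "pose" (4x4, takes a point from camera to world coordinates). Camera axes: x right, y up, looking along -z (the intrinsics and any distortion apply to the point x, -y, -z); pixel columns grow to the right and rows downward; lengths in m; the calibration is good to about 2 mm. A picture is of the moment at which its call begins. get_calibration takes no time and is no camera call.
- job_done(): hands the job in; it is judged then, once.
Trained networks look in the newest picture that a camera, given by its name, has taken for a name from the list of things; names that differ only in an ending like _2 or _b are one class to them, and where a whole thing is asked for, a point or a joint stands for the part that bears it (a point fixed in the world has none). Each returns a list of dicts, best first, with "score" (0 to 1); they miss things now and then, are a little off and sometimes report something else, mostly with a low value. They report only what shows in the picture. A call takes as long as a camera call. They do not tell look-alikes from the thing itself.
- recognise(camera, query): "point" ([x, y, z] in m, in world coordinates, good to about 4 mm: the middle of the surface that is visible of it).
- regions_of(camera, query): "pixels" (384x512 bool, what is visible of it).
The state is a dict: "time": time; "joint_pos": joint angles; "joint_vel": joint speeds; "joint_efforts": joint torques, N m; "tool_pos": TCP position; "tool_rot": TCP orientation; "contact_force": force on the tool from outside, world axes, zero at the start; "ft_torque": the same for the moment, N m; "gripper_width": opening from 0.0 (shut) to 1.0 (fully open); "grasp_force": force on a finger pad.
Only numpy, scipy, OpenCV 4.12 (cv2) and the standard library are available. Lean on these libraries where they do the work, as an engineer would, in place of code of your own. Each camera call takes 0.05 s, during which the arm holds its last target. There are 200 camera calls.

## Working session

There is one attempt and no reset: what is moved stays moved. The work goes in short steps, Python scripts to look and compute and a tool call to move; the robot and the scene stay as the last step left them, time stands still between calls to the robot, and variables do not carry over. Pictures are saved under pics/ and viewed, at most 10 in all, crops included, and the job is handed in when it is done.

Besides the shell and the picture viewer there is one more tool, called after "Call:" as name([rows], argument=value, ...), one row to a line, values as JSON. apply_moves: Moves the arm, as the interface text tells. Its arguments: {"type":"object","properties":{"targets":{"type":"array"}},"required":["targets"]}

```bash
ls; mkdir -p pics
python3 - <<'E'
from plant import *
import cv2, numpy as np
np.set_printoptions(precision=4,suppress=True)
for n in("top","side"):
    f=grab_frame(n); cv2.imwrite(f"pics/{n}0.png",cv2.cvtColor(f,cv2.COLOR_RGB2BGR))
    c=get_calibration(n); print(n,{k:np.array(v).tolist() if not isinstance(v,(int,float,str)) else v for k,v in c.items()})
    for q in("block","fence","plate","datum_left","datum_right","ledge_mid","waffle_pack","tweezers","loupe","magazine"):
        print(q,[(np.round(d["point"],3).tolist(),round(d["score"],2)) for d in recognise(n,q)])
print(state())
E
```

```text
pics
top {'camera_matrix': [[354.11575211113916, 0.0, 261.47769735326204], [0.0, 354.11575211113916, 195.31847652641054], [0.0, 0.0, 1.0]], 'pose': [[0.016634036286401952, 0.9871680854618168, -0.1588158678548018, 0.3433591832622482], [-0.9998595853104362, 0.016100436607201327, -0.00464603098353473, 0.00409012531204779], [-0.00202940869839836, 0.15887085002198703, 0.9872972878083006, 1.0576105321842064], [0.0, 0.0, 0.0, 1.0]]}
block [([0.781, -0.326, 0.029], 0.74), ([0.532, -0.008, 0.042], 0.7), ([0.253, 0.225, 0.026], 0.68), ([0.292, -0.182, 0.028], 0.58)]
fence [([0.694, 0.003, 0.033], 0.84)]
plate [([0.59, 0.038, 0.012], 0.89), ([0.695, 0.002, 0.032], 0.41), ([0.633, 0.396, 0.088], 0.37)]
datum_left [([0.29, -0.18, 0.026], 0.93), ([0.783, -0.323, 0.025], 0.7), ([0.25, 0.229, 0.029], 0.59)]
datum_right [([0.78, -0.328, 0.027], 0.98), ([0.537, -0.007, 0.035], 0.94), ([0.252, 0.229, 0.032], 0.64), ([0.292, -0.176, 0.028], 0.6)]
ledge_mid [([0.252, 0.226, 0.028], 0.97), ([0.782, -0.329, 0.026], 0.95), ([0.292, -0.183, 0.031], 0.9), ([0.534, -0.01, 0.04], 0.79)]
waffle_pack [([0.662, 0.
[... 1121 characters left out ...]
-0.157, 0.029], 0.58)]
waffle_pack [([0.663, 0.202, 0.02], 0.98), ([0.535, 0.013, 0.046], 0.55)]
tweezers [([0.482, -0.161, 0.019], 0.66)]
loupe []
magazine [([0.59, -0.395, 0.083], 0.67)]
{'time': 1.1, 'joint_pos': array([-1.387 ,  0.0527,  1.6129,  0.    ,  1.476 , -0.119 ]), 'joint_vel': array([ 0.0002,  0.0005, -0.0004, -0.0001, -0.0009,  0.0001]), 'joint_efforts': array([  0.0002, -39.369 , -37.0468,  -0.0002,   0.0005,   0.    ]), 'tool_pos': array([ 0.1864, -0.5965,  0.2533]), 'tool_rot': array([0.    , 0.9886, 0.1508, 0.    ]), 'contact_force': array([-0.1402,  0.0655,  0.4576]), 'ft_torque': array([ 0.0177, -0.013 , -0.0055]), 'grasp_force': 0.0, 'gripper_width': 0.9961373851857074}
```

View pics/top0.png

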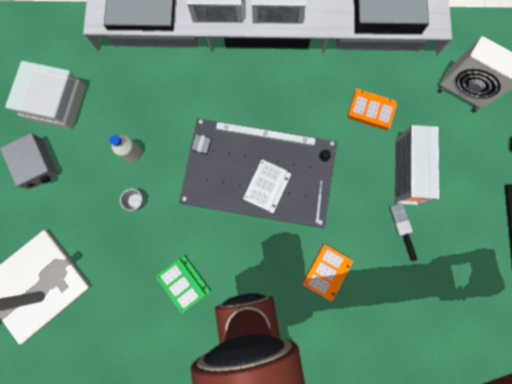

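View pics/side0.png

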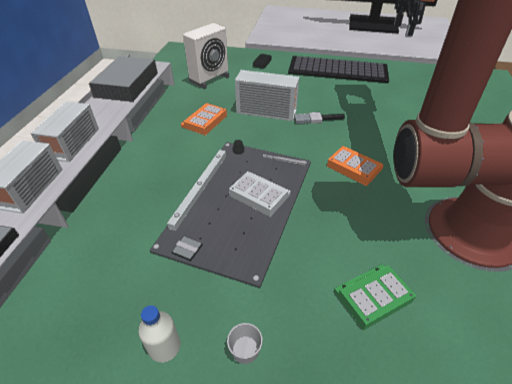

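The top view shows the aluminium block on the plate at about (267,185). Things that could be taken for it are the orange blocks at (373,108) and (328,272) and the green one at (183,283). I choose the aluminium one on the plate, and check it in a close crop from both cameras.

Run:
```python
import cv2, numpy as np
t=cv2.imread("pics/top0.png")[110:235,175:345]; s=cv2.imread("pics/side0.png")[135:285,150:320]
t=cv2.resize(t,None,fx=4.5,fy=4.5,interpolation=cv2.INTER_CUBIC)
cv2.imwrite("pics/crop_t.png",t)
s=cv2.imread("pics/side0.png")[160:225,215:305]
cv2.imwrite("pics/crop_s.png",cv2.resize(s,None,fx=8,fy=8,interpolation=cv2.INTER_CUBIC))
```

```text
(no output)
```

View pics/crop_t.png

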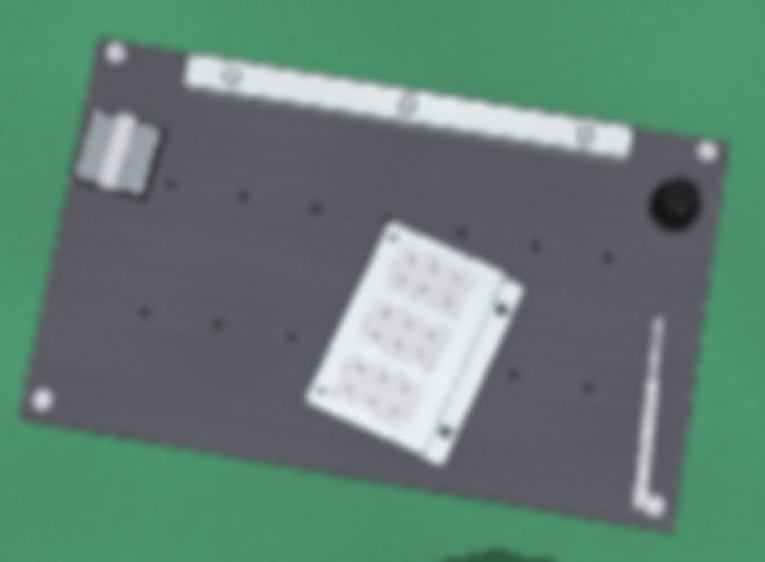

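View pics/crop_s.png

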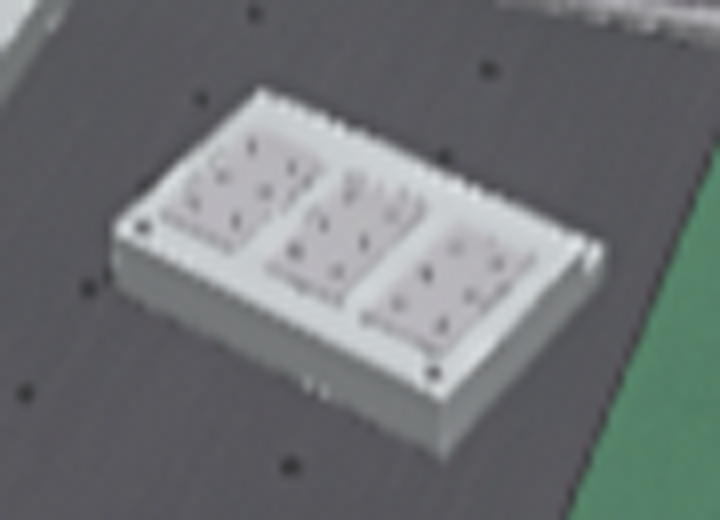

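The crops confirm the choice. The white aluminium block's ledge with two dark bolt holes faces image right (world −y, crop (502,310) and (445,430)), and the plain face looks left (world +y). The fence is above it, so the block needs a clockwise turn of about 70°. Next I measure the poses by a model fit.

```bash
cat > h.py <<'E'
from plant import *
import cv2, numpy as np
from scipy.optimize import minimize
np.set_printoptions(precision=4,suppress=True)
CAL={n:get_calibration(n) for n in("top","side")}
def proj(n,P):
    T=np.array(CAL[n]["pose"]);K=np.array(CAL[n]["camera_matrix"])
    c=(np.atleast_2d(P)-T[:3,3])@T[:3,:3]; c=c*[1,-1,-1]
    u=c@K.T; return u[:,:2]/u[:,2:]
def box(x0,x1,y0,y1,z0,z1,x,y,a):
    P=np.array([[i,j,k] for k in(z0,z1) for i,j in((x0,y0),(x1,y0),(x1,y1),(x0,y1))],float)
    R=np.array([[np.cos(a),-np.sin(a),0],[np.sin(a),np.cos(a),0],[0,0,1]])
    return P@R.T+[x,y,0]
BL=[(-.0485,-.0345,-.065,.065,.012,.026),(-.0345,.0485,-.065,.065,.012,.040)]
FE=[(0,.020,-.15,.15,.012,.034)]
S=8
def render(n,parts,p,win,lv):
    u0,v0,u1,v1=win; im=np.full(((v1-v0)*S,(u1-u0)*S),lv[0],np.float32)
    f=lambda q:((q-[u0,v0]+.5)*S-.5).round().astype(np.int32)
    for b in parts:
        q=proj(n,box(*b,*p)); cv2.fillConvexPoly(im,cv2.convexHull(f(q)),lv[1]); cv2.fillConvexPoly(im,f(q[4:]),lv[2])
    return cv2.GaussianBlur(cv2.resize(im,None,fx=1/S,fy=1/S,interpolation=cv2.INTER_AREA),(0,0),.6)
def fit(n,frame,parts,p0,lv=(88,130,225),pad=10):
    g=cv2.cvtColor(frame,cv2.COLOR_RGB2GRAY).astype(np.float32)
    q=np.vstack([proj(n,box(*b,*p0)) for b in parts]); 
    w=[int(q[:,0].min())-pad,int(q[:,1].min())-pad,int(q[:,0].max())+pad,int(q[:,1].max())+pad]
    w=np.clip(w,0,[511,383,511,383]); im=g[w[1]:w[3],w[0]:w[2]]
    c=lambda d:np.minimum(np.abs(render(n,parts,p0+d*[.01,.01,.1],w,lv)-im),90).mean()
    b=None
    for s in(1.5,.5,.3):
        x=np.zeros(3) if b is None else b.x
        b=minimize(c,x,method="Nelder-Mead",options=dict(initial_simplex=np.vstack([x,x+s*np.eye(3)]),xatol=.005,fatol=.005))
    return np.array(p0)+b.x*[.01,.01,.1],b.fun
E
python3 - <<'E'
from h import *
for n in("top","side"):
    f=cv2.cvtColor(cv2.imread(f"pics/{n}0.png"),cv2.COLOR_BGR2RGB)
    print(n,"block",*fit(n,f,BL,[.53,-.008,1.2]),"fence",*fit(n,f,FE,[.685,0.0,-.16]))
E
```

```text
top block [ 0.537  -0.0066  1.1538] 8.189654350280762 fence [ 0.6897  0.0024 -0.1547] 15.886604309082031
side block [ 0.5365 -0.0071  1.1619] 11.38841724395752 fence [ 0.6887  0.002  -0.155 ] 15.576249122619629
```

Both cameras agree to within 1 mm. The block is at (0.537, −0.007), yaw 1.158. The fence is at (0.689, 0.002), yaw −0.155. So a clockwise turn of 1.313 rad is needed.

Plan:
1. Push the ledge near its robot-side corner with the shut fingertips. The block turns about a point roughly 44 mm beyond its centre.
2. Push with both open fingertips towards the fence.

First I travel above the bench.

Call:
apply_moves([
  {"translation":[0.26,-0.27,0],"twist":0,"hand":0},
  {"translation":[0.26,-0.27,0],"twist":0,"hand":0},
  {"translation":[0.26,-0.27,0],"twist":0,"hand":0},
  {"translation":[0.26,-0.27,0],"twist":0,"hand":0},
  {"translation":[0.26,-0.27,0],"twist":0,"hand":0},
  {"translation":[0.26,-0.27,0],"twist":0,"hand":0},
  {"translation":[0.26,-0.27,0],"twist":0,"hand":0},
  {"translation":[0.26,-0.27,0],"twist":0,"hand":0},
])

```text
time: 1.9
tool_pos: [0.3209, -0.327, 0.2535]
tool_rot: [0.0, 0.989, 0.151, 0.0]
contact_force: [0.1, 0.3, 0.2]
gripper_width: 0.001
grasp_force: 0.0
```

Call:
apply_moves([
  {"translation":[0.26,-0.27,0],"twist":0,"hand":0},
  {"translation":[0.26,-0.27,0],"twist":0,"hand":0},
  {"translation":[0.26,-0.27,0],"twist":0,"hand":0},
  {"translation":[0.26,-0.27,0],"twist":0,"hand":0},
  {"translation":[0.26,-0.27,0],"twist":0,"hand":0},
  {"translation":[0.26,-0.27,0],"twist":0,"hand":0},
  {"translation":[0.26,-0.27,0],"twist":0,"hand":0},
  {"translation":[0.26,-0.27,0],"twist":0,"hand":0},
])

```text
time: 2.7
tool_pos: [0.4551, -0.0586, 0.2536]
tool_rot: [0.0, 0.989, 0.151, 0.0]
contact_force: [0.7, -0.2, 0.1]
gripper_width: 0.001
grasp_force: 0.0
```

Call:
apply_moves([
  {"translation":[0,0,0.15],"twist":-1,"hand":0},
  {"translation":[0,0,0.15],"twist":-1,"hand":0},
  {"translation":[0,0,0.15],"twist":-1,"hand":0},
  {"translation":[0,0,0.15],"twist":-1,"hand":0},
  {"translation":[0,0,0.15],"twist":-1,"hand":0},
  {"translation":[0,0,0.15],"twist":-1,"hand":0},
  {"translation":[0,0,0.15],"twist":-1,"hand":0},
  {"translation":[0,0,0.15],"twist":-1,"hand":0},
])

```text
time: 3.5
tool_pos: [0.4547, -0.0601, 0.1329]
tool_rot: [0.0, 0.851, 0.526, 0.0]
contact_force: [-0.2, -0.5, 0.6]
gripper_width: -0.002
grasp_force: 0.0
```

```bash
cat >> h.py <<'E'
def yaw(q): return 2*np.arctan2(q[2],q[1])
def totool(world_xy):  # shift to reach a TCP xy, in tool units
    s=state(); y=yaw(s["tool_rot"]); d=np.array(world_xy)-s["tool_pos"][:2]
    return np.array([d@[np.cos(y),np.sin(y)],d@[np.sin(y),-np.cos(y)]])*10
def blk(p,b): 
    c,s=np.cos(p[2]),np.sin(p[2]); return np.array([p[0]+c*b[0]-s*b[1],p[1]+s*b[0]+c*b[1]])
def show(): 
    s=state(); print("t",s["time"],"tcp",s["tool_pos"],"yaw",yaw(s["tool_rot"]),"F",s["contact_force"],s["gripper_width"])
E
python3 - <<'E'
from h import *
show(); print(totool(blk([.5368,-.0068,1.158],[-.0795,.050])))
E
```

```text
t 3.5 tcp [ 0.4547 -0.0601  0.1329] yaw 1.1069564611149532 F [-0.1501 -0.4622  0.5713] -0.002412350747294257
[0.025  0.0371]
```

Call:
apply_moves([
  {"translation":[0.03,0.037,0],"twist":-0.5,"hand":0},
  {"translation":[0,0,0.25],"twist":0,"hand":0},
  {"translation":[0,0,0.25],"twist":0,"hand":0},
  {"translation":[0,0,0.25],"twist":0,"hand":0},
  {"translation":[0,0,0.07],"twist":0,"hand":0},
  {"translation":[0,0,0],"twist":0,"hand":0},
])

```text
time: 4.1
tool_pos: [0.4584, -0.0589, 0.0503]
tool_rot: [-0.001, 0.838, 0.545, -0.001]
contact_force: [0.2, 0.1, 0.1]
gripper_width: 0.001
grasp_force: 0.0
```

Call:
apply_moves([
  {"translation":[0,0,0.02],"twist":0,"hand":0},
  {"translation":[0,0,0.02],"twist":0,"hand":0},
  {"translation":[0,0,0.02],"twist":0,"hand":0},
  {"translation":[0,0,0],"twist":0,"hand":0},
])

```text
time: 4.5
tool_pos: [0.4595, -0.0592, 0.0457]
tool_rot: [0.0, 0.838, 0.545, 0.0]
contact_force: [-0.5, -0.8, 0.4]
gripper_width: 0.004
grasp_force: 0.0
```

Run:
```python
from h import *
show()
f=grab_frame("side"); cv2.imwrite("pics/side1.png",cv2.resize(cv2.cvtColor(f,cv2.COLOR_RGB2BGR)[110:240,180:360],None,fx=4,fy=4,interpolation=cv2.INTER_CUBIC))
```

```text
t 4.5 tcp [ 0.4595 -0.0592  0.0457] yaw 1.1528803423150482 F [-0.5375 -0.7521  0.3581] 0.003913003439508015
```

View pics/side1.png

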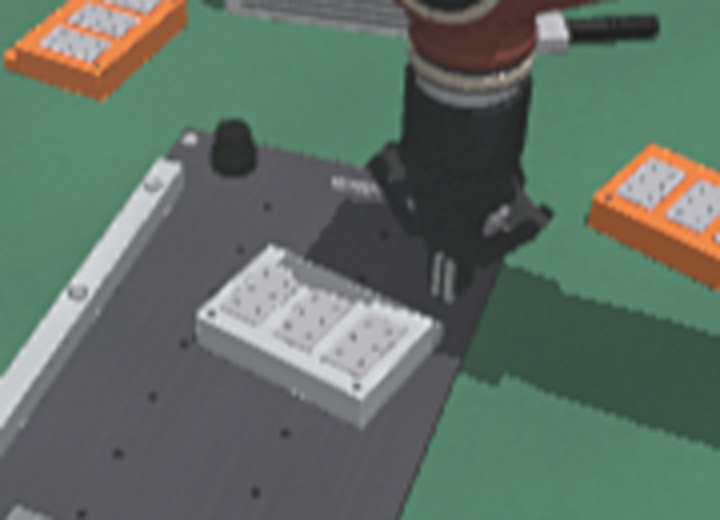

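The picture shows the shut fingertips beside the ledge at the robot-side corner, tip end at about side pixel (290,185). I check the tip height from that.

Run:
```python
from h import *
for z in(.0457-.035,.0457-.022,.0457-.009): print(z,proj("side",[.4595,-.0592,z]))
```

```text
0.010699999999999994 [[290.9726 185.8621]]
0.0237 [[291.299  182.3714]]
0.036699999999999997 [[291.6317 178.8128]]
```

The tip height fits 22 mm ahead of the TCP. I go down 6–7 mm and close up to the ledge.

Call:
apply_moves([
  {"translation":[0,0,0.035],"twist":0,"hand":0},
  {"translation":[0,0,0.03],"twist":0,"hand":0},
  {"translation":[0.06,0,0],"twist":0,"hand":0},
  {"translation":[0.06,0,0],"twist":0,"hand":0},
  {"translation":[0.03,0,0],"twist":0,"hand":0},
  {"translation":[0.03,0,0],"twist":0,"hand":0},
  {"translation":[0.03,0,0],"twist":0,"hand":0},
  {"translation":[0.02,0,0],"twist":0,"hand":0},
])

```text
time: 5.35
tool_pos: [0.4681, -0.0384, 0.0388]
tool_rot: [0.0, 0.838, 0.545, -0.001]
contact_force: [-3.9, -3.5, 2.6]
gripper_width: 0.001
grasp_force: 2.4
```

Call:
apply_moves([
  {"translation":[0.038,-0.023,0],"twist":0.4,"hand":0},
  {"translation":[0.038,-0.023,0],"twist":0.4,"hand":0},
  {"translation":[0.038,-0.023,0],"twist":0.4,"hand":0},
  {"translation":[0.038,-0.023,0],"twist":0.4,"hand":0},
  {"translation":[0.038,-0.023,0],"twist":0.4,"hand":0},
  {"translation":[0.038,-0.023,0],"twist":0.4,"hand":0},
  {"translation":[0.038,-0.023,0],"twist":0.4,"hand":0},
  {"translation":[0.038,-0.023,0],"twist":0.4,"hand":0},
])

```text
time: 6.15
tool_pos: [0.4689, -0.0029, 0.0388]
tool_rot: [0.0, 0.915, 0.404, -0.001]
contact_force: [-2.7, -3.2, 1.5]
gripper_width: 0.0
grasp_force: 1.8
```

Run:
```python
from h import *
show()
f=grab_frame("side"); cv2.imwrite("pics/side2.png",cv2.cvtColor(f,cv2.COLOR_RGB2BGR))
a=.32; R=lambda a:np.array([[np.cos(a),-np.sin(a)],[np.sin(a),np.cos(a)]])
C=blk([.5368,-.0068,1.158],[0,-.044]); p0=np.r_[C+R(1.158-a)@[0,.044],1.158-a]; print(p0)
p,e=fit("side",f,BL,p0); print("block",p,e)
s=state(); y=p[2]; d=s["tool_pos"][:2]-p[:2]; print("tcp in block",R(-y)@d,"dyaw",yaw(s["tool_rot"])-y)
```

```text
t 6.15 tcp [ 0.4689 -0.0029  0.0388] yaw 0.8311431548212685 F [-2.7053 -3.1801  1.5297] 5.714863162309294e-05
[0.5444 0.005  0.838 ]
block [0.5448 0.0072 0.837 ] 23.348514556884766
tcp in block [-0.0579  0.0499] dyaw -0.006683914770838406
```

The block follows the model to about 2 mm. I carry on.

Call:
apply_moves([
  {"translation":[0.038,-0.023,0],"twist":0.4,"hand":0},
  {"translation":[0.038,-0.023,0],"twist":0.4,"hand":0},
  {"translation":[0.038,-0.023,0],"twist":0.4,"hand":0},
  {"translation":[0.038,-0.023,0],"twist":0.4,"hand":0},
  {"translation":[0.038,-0.023,0],"twist":0.4,"hand":0},
  {"translation":[0.038,-0.023,0],"twist":0.4,"hand":0},
  {"translation":[0.038,-0.023,0],"twist":0.4,"hand":0},
  {"translation":[0.038,-0.023,0],"twist":0.4,"hand":0},
])

```text
time: 7.0
tool_pos: [0.4802, 0.0306, 0.0388]
tool_rot: [-0.0, 0.967, 0.253, -0.001]
contact_force: [-2.9, -2.0, 3.7]
gripper_width: -0.001
grasp_force: 2.1
```

Call:
apply_moves([
  {"translation":[0.038,-0.023,0],"twist":0.4,"hand":0},
  {"translation":[0.038,-0.023,0],"twist":0.4,"hand":0},
  {"translation":[0.038,-0.023,0],"twist":0.4,"hand":0},
  {"translation":[0.038,-0.023,0],"twist":0.4,"hand":0},
  {"translation":[0.038,-0.023,0],"twist":0.4,"hand":0},
  {"translation":[0.038,-0.023,0],"twist":0.4,"hand":0},
  {"translation":[0.038,-0.023,0],"twist":0.4,"hand":0},
  {"translation":[0.038,-0.023,0],"twist":0.4,"hand":0},
])

```text
time: 7.8
tool_pos: [0.5013, 0.059, 0.0385]
tool_rot: [-0.0, 0.995, 0.096, -0.001]
contact_force: [-4.6, -0.9, 2.4]
gripper_width: 0.003
grasp_force: 2.1
```

Run:
```python
from h import *
show()
f=grab_frame("side"); cv2.imwrite("pics/side3.png",cv2.cvtColor(f,cv2.COLOR_RGB2BGR))
R=lambda a:np.array([[np.cos(a),-np.sin(a)],[np.sin(a),np.cos(a)]])
s=state(); y=yaw(s["tool_rot"]); c=s["tool_pos"][:2]-R(y)@[-.0585,.05]
p,e=fit("side",f,BL,[*c,y]); print("guess",c,y,"block",p,e)
y=p[2]; d=s["tool_pos"][:2]-p[:2]; print("tcp in block",R(-y)@d,"dyaw",yaw(s["tool_rot"])-y)
```

```text
t 7.8 tcp [0.5013 0.059  0.0385] yaw 0.1917567532847239 F [-4.6313 -0.9338  2.3933] 0.0026533116095764264
guess [0.5689 0.0214] 0.1907046128631606 block [0.5683 0.0201 0.2089] 36.67741394042969
tcp in block [-0.0567  0.0522] dyaw -0.018222640726522327
```

Call:
apply_moves([
  {"translation":[0.038,-0.023,0],"twist":0.4,"hand":0},
  {"translation":[0.038,-0.023,0],"twist":0.4,"hand":0},
  {"translation":[0.038,-0.023,0],"twist":0.4,"hand":0},
  {"translation":[0.038,-0.023,0],"twist":0.4,"hand":0},
  {"translation":[0.038,-0.023,0],"twist":0.4,"hand":0},
  {"translation":[0.038,-0.023,0],"twist":0.4,"hand":0},
  {"translation":[0.038,-0.023,0],"twist":0.4,"hand":0},
  {"translation":[0.038,-0.023,0],"twist":0.4,"hand":0},
])

```text
time: 8.65
tool_pos: [0.5306, 0.0791, 0.0383]
tool_rot: [-0.0, 0.998, -0.064, -0.001]
contact_force: [-3.5, 0.3, 2.7]
gripper_width: 0.002
grasp_force: 1.9
```

Call:
apply_moves([
  {"translation":[-0.2,0,0],"twist":0,"hand":0},
  {"translation":[-0.2,0.2,-0.1],"twist":0,"hand":0},
  {"translation":[-0.1,0.2,-0.25],"twist":0.4,"hand":0},
  {"translation":[-0.1,0,-0.3],"twist":0,"hand":0},
  {"translation":[-0.1,0,-0.3],"twist":0,"hand":0},
  {"translation":[0,0,0],"twist":0,"hand":1},
])

```text
time: 9.25
tool_pos: [0.4596, 0.0487, 0.1386]
tool_rot: [-0.001, 0.997, -0.083, 0.005]
contact_force: [1.0, 0.4, 0.0]
gripper_width: 0.157
grasp_force: 0.0
```

Run:
```python
from h import *
show()
for n in("side","top"):
    f=grab_frame(n); cv2.imwrite(f"pics/{n}4.png",cv2.cvtColor(f,cv2.COLOR_RGB2BGR))
    p,e=fit(n,f,BL,[.583,.025,-.12]); print(n,"block",p,e)
```

```text
t 9.25 tcp [0.4596 0.0487 0.1386] yaw -0.16622737828447426 F [0.9945 0.4161 0.045 ] 0.1567581185030848
side block [ 0.5847  0.0224 -0.1158] 23.13555908203125
top block [ 0.5851  0.0225 -0.1487] 23.125293731689453
```

View pics/side4.png

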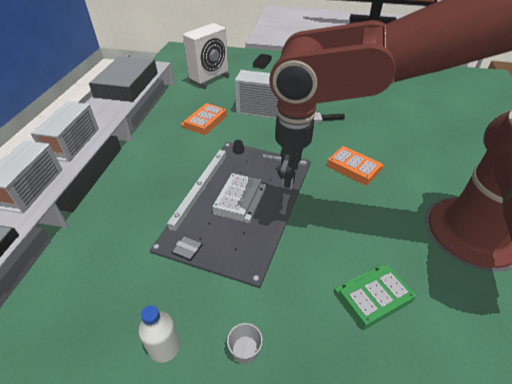

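The block is turned to about −0.13 rad, against −0.155 for the fence. It is clear of the fence, with about 57 mm still to slide. The side view shows the plain face towards the fence and the ledge towards the robot. I set the open fingers square to the fence behind the ledge.

Call:
apply_moves([
  {"translation":[0.27,0.066,0.1],"twist":-0.11,"hand":1},
  {"translation":[0.27,0,0.1],"twist":0,"hand":1},
  {"translation":[0,0,0.25],"twist":0,"hand":1},
  {"translation":[0,0,0.25],"twist":0,"hand":1},
  {"translation":[0,0,0.25],"twist":0,"hand":1},
  {"translation":[0,0,0.05],"twist":0,"hand":1},
  {"translation":[0,0,0],"twist":0,"hand":1},
])

```text
time: 10.05
tool_pos: [0.5076, 0.0337, 0.0315]
tool_rot: [-0.0, 0.997, -0.078, -0.002]
contact_force: [-0.9, -0.5, 0.9]
gripper_width: 1.0
grasp_force: 0.0
```

Call:
apply_moves([
  {"translation":[0,0,0.02],"twist":0,"hand":1},
  {"translation":[0,0,0.02],"twist":0,"hand":1},
  {"translation":[0,0,0],"twist":0,"hand":1},
])

```text
time: 10.35
tool_pos: [0.5099, 0.0335, 0.0307]
tool_rot: [-0.0, 0.997, -0.078, 0.001]
contact_force: [-0.2, 0.4, -0.2]
gripper_width: 1.001
grasp_force: 0.0
```

Run:
```python
from h import *
show()
f=grab_frame("side"); cv2.imwrite("pics/side5.png",cv2.resize(cv2.cvtColor(f,cv2.COLOR_RGB2BGR)[130:250,180:340],None,fx=4,fy=4,interpolation=cv2.INTER_CUBIC))
p,e=fit("side",f,BL,[.585,.0225,-.13]); print("block",p,e)
```

```text
t 10.35 tcp [0.5099 0.0335 0.0307] yaw -0.1560913611616626 F [-0.1805  0.4429 -0.1961] 1.0014508837941871
block [ 0.5895  0.0221 -0.0852] 31.644174575805664
```

View pics/side5.png

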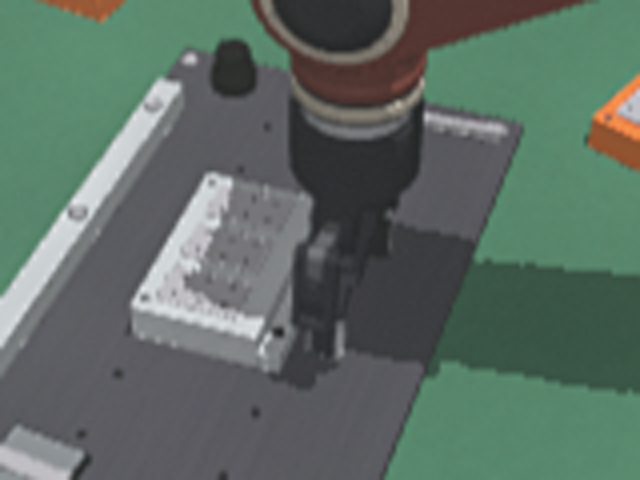

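The fingers are square behind the ledge, with no contact yet. I drop 4 mm and push gently, stopping well short of the fence to check the angle.

Call:
apply_moves([
  {"translation":[0,0,0.04],"twist":0,"hand":1},
  {"translation":[0.05,0,0],"twist":0,"hand":1},
  {"translation":[0.05,0,0],"twist":0,"hand":1},
  {"translation":[0.04,0,0],"twist":0,"hand":1},
  {"translation":[0.04,0,0],"twist":0,"hand":1},
  {"translation":[0.04,0,0],"twist":0,"hand":1},
  {"translation":[0.04,0,0],"twist":0,"hand":1},
  {"translation":[0.04,0,0],"twist":0,"hand":1},
])

```text
time: 11.2
tool_pos: [0.5377, 0.0291, 0.0254]
tool_rot: [-0.0, 0.997, -0.078, -0.002]
contact_force: [-6.0, 1.0, 4.8]
gripper_width: 0.998
grasp_force: 3.3
```

Call:
apply_moves([
  {"translation":[0.04,0,0],"twist":0,"hand":1},
  {"translation":[0.04,0,0],"twist":0,"hand":1},
  {"translation":[0.04,0,0],"twist":0,"hand":1},
  {"translation":[0.04,0,0],"twist":0,"hand":1},
  {"translation":[0.04,0,0],"twist":0,"hand":1},
  {"translation":[0.04,0,0],"twist":0,"hand":1},
  {"translation":[0.02,0,0],"twist":0,"hand":1},
  {"translation":[0,0,0],"twist":0,"hand":1},
])

```text
time: 12.0
tool_pos: [0.5639, 0.0249, 0.0254]
tool_rot: [-0.0, 0.997, -0.078, -0.001]
contact_force: [-4.3, 0.1, 2.3]
gripper_width: 1.002
grasp_force: 2.3
```

Run:
```python
from h import *
show()
R=lambda a:np.array([[np.cos(a),-np.sin(a)],[np.sin(a),np.cos(a)]])
F=lambda q:R(.155)@(np.array(q)-[.689,.002])
print("tcp F",F(state()["tool_pos"][:2]))
for n in("side","top"):
    f=grab_frame(n); cv2.imwrite(f"pics/{n}6.png",cv2.cvtColor(f,cv2.COLOR_RGB2BGR))
    p,e=fit(n,f,BL,[.628,.017,-.155]); print(n,"block",p,e,F(p[:2]))
g=cv2.imread("pics/side6.png"); cv2.imwrite("pics/side6c.png",cv2.resize(g[130:250,160:340],None,fx=4.4,fy=4.4,interpolation=cv2.INTER_CUBIC))
```

```text
t 12.0 tcp [0.5639 0.0249 0.0254] yaw -0.15619606189306107 F [-4.3121  0.0736  2.3258] 1.0021251214899602
tcp F [-0.1271  0.0033]
side block [ 0.6581  0.0107 -0.1262] 33.31239700317383 [-0.0319  0.0038]
top block [ 0.7627  0.0647 -1.7362] 22.178224563598633 [0.0632 0.0733]
```

View pics/side6c.png

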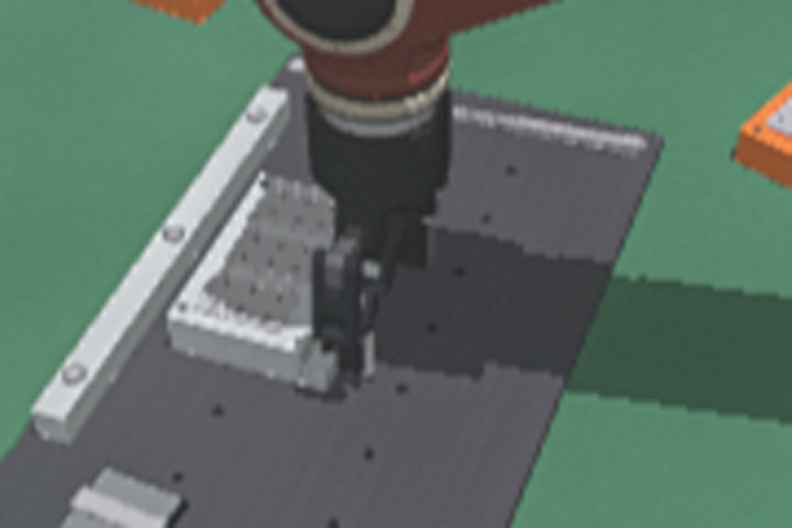

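The face is parallel to the fence with a gap of about 20 mm. I close it slowly.

Call:
apply_moves([
  {"translation":[0.03,0,0],"twist":0,"hand":1},
  {"translation":[0.03,0,0],"twist":0,"hand":1},
  {"translation":[0.03,0,0],"twist":0,"hand":1},
  {"translation":[0.03,0,0],"twist":0,"hand":1},
  {"translation":[0.02,0,0],"twist":0,"hand":1},
  {"translation":[0.015,0,0],"twist":0,"hand":1},
  {"translation":[0.01,0,0],"twist":0,"hand":1},
  {"translation":[0.01,0,0],"twist":0,"hand":1},
])

```text
time: 12.9
tool_pos: [0.5816, 0.0221, 0.0253]
tool_rot: [0.0, 0.997, -0.078, -0.0]
contact_force: [-3.4, 0.4, -1.1]
gripper_width: 0.999
grasp_force: 1.8
```

Call:
apply_moves([
  {"translation":[0.01,0,0],"twist":0,"hand":1},
  {"translation":[0.01,0,0],"twist":0,"hand":1},
  {"translation":[0,0,0],"twist":0,"hand":1},
])

```text
time: 13.2
tool_pos: [0.583, 0.0218, 0.0253]
tool_rot: [-0.0, 0.997, -0.078, -0.001]
contact_force: [-6.0, 0.3, 0.3]
gripper_width: 1.001
grasp_force: 3.0
```

Call:
apply_moves([
  {"translation":[0.01,0,0],"twist":0,"hand":1},
  {"translation":[0.01,0,0],"twist":0,"hand":1},
  {"translation":[0,0,0],"twist":0,"hand":1},
])

```text
time: 13.5
tool_pos: [0.5831, 0.0218, 0.0253]
tool_rot: [-0.0, 0.997, -0.078, -0.004]
contact_force: [-13.7, 1.4, 6.9]
gripper_width: 1.002
grasp_force: 6.9
```

It is against the fence: no further travel, and the force is rising. One more small press seats it.

Call:
apply_moves([
  {"translation":[0.01,0,0],"twist":0,"hand":1},
  {"translation":[0.01,0,0],"twist":0,"hand":1},
  {"translation":[0,0,0],"twist":0,"hand":1},
])

```text
time: 13.8
tool_pos: [0.5832, 0.0218, 0.0253]
tool_rot: [-0.0, 0.997, -0.078, -0.007]
contact_force: [-20.9, 1.6, 13.4]
gripper_width: 0.998
grasp_force: 10.7
```

Call:
apply_moves([
  {"translation":[-0.02,0,0],"twist":0,"hand":1},
  {"translation":[-0.03,0,0],"twist":0,"hand":1},
  {"translation":[-0.1,0,0],"twist":0,"hand":1},
  {"translation":[-0.3,0,0],"twist":0,"hand":1},
  {"translation":[-0.2,0,-0.2],"twist":0,"hand":1},
  {"translation":[0,0,-0.45],"twist":0,"hand":1},
  {"translation":[0,0,-0.45],"twist":0,"hand":1},
  {"translation":[0,0,-0.45],"twist":0,"hand":1},
])

```text
time: 14.6
tool_pos: [0.5239, 0.0312, 0.1833]
tool_rot: [0.0, 0.997, -0.078, 0.002]
contact_force: [1.6, 0.3, -0.9]
gripper_width: 1.003
grasp_force: 0.0
```

Call:
apply_moves([
  {"translation":[0,0,-0.45],"twist":0,"hand":1},
  {"translation":[0,0.4,0],"twist":0,"hand":1},
  {"translation":[0,0.4,0],"twist":0,"hand":1},
  {"translation":[0,0.4,0],"twist":0,"hand":1},
  {"translation":[0,0.4,0],"twist":0,"hand":1},
  {"translation":[0,0.4,0],"twist":0,"hand":1},
  {"translation":[0,0.4,0],"twist":0,"hand":1},
  {"translation":[0,0.4,0],"twist":0,"hand":1},
])

```text
time: 15.4
tool_pos: [0.4802, -0.2474, 0.227]
tool_rot: [0.001, 0.997, -0.078, 0.002]
contact_force: [0.6, -0.3, 0.1]
gripper_width: 0.999
grasp_force: 0.0
```

Run:
```python
from h import *
show()
R=lambda a:np.array([[np.cos(a),-np.sin(a)],[np.sin(a),np.cos(a)]])
for n in("side","top"):
    f=grab_frame(n); cv2.imwrite(f"pics/{n}7.png",cv2.cvtColor(f,cv2.COLOR_RGB2BGR))
    p,e=fit(n,f,BL,[.641,.014,-.155],pad=2); print(n,"block",p,e,R(.155)@(p[:2]-[.689,.002]))
t=cv2.imread("pics/top7.png")[110:235,175:345]; s=cv2.imread("pics/side7.png")[130:260,150:320]
r=lambda a,w:cv2.resize(a,None,fx=w,fy=w,interpolation=cv2.INTER_CUBIC)
t=r(t,2.3);s=r(s,2.3);h=min(len(t),len(s))
cv2.imwrite("pics/final.png",np.hstack([t[:h],s[:h]]))
```

```text
t 15.4 tcp [ 0.4802 -0.2474  0.227 ] yaw -0.1564028251796375 F [ 0.5662 -0.2893  0.0604] 0.9986113147007373
side block [ 0.6422  0.012  -0.1577] 24.879085540771484 [-0.0477  0.0027]
top block [ 0.6404  0.0127 -0.1556] 23.806509017944336 [-0.0496  0.0031]
```

View pics/final.png

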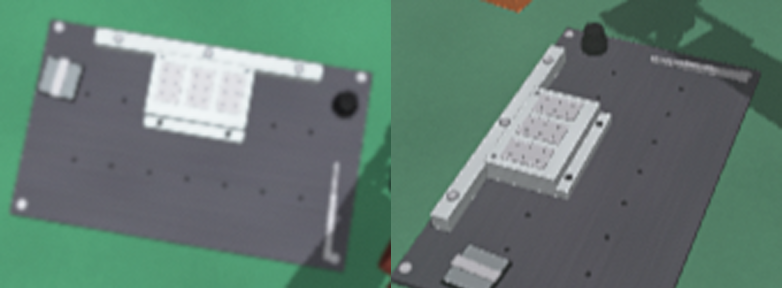

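The picture shows the plain face flush with the fence (top view, about (150–255, 55–70)) and the ledge with its bolt holes facing the robot. The bystanders have not moved. The fits give n = −48 to −50 mm (flush is −48.5) and yaw −0.156 against −0.155. The robot is clear, so I hand in.

```bash
python3 -c "from plant import job_done; print(job_done())"
```

```text
the job is handed in; nothing more can be done
None
```

The job is handed in: the block's plain long face sits flush against the fence with the ledge facing away, it was only pushed along the plate, and the last pictures show the other things on the plate where they were.

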